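# Fetch the padlock from the lidded tub

### The arm

A 6-joint arm with a two-finger parallel gripper is mounted at the origin on the work surface. World frame = base frame: x ahead of the robot, y to its left, z up, the work surface at z = 0. Lengths are in m, angles in degrees, forces in N, time in s.
With the tool pointing down it reaches from about 0.25 to 0.725 m from the base axis. Payload 9.7 kg.
Tool frame: the origin (TCP) lies midway between the tips of the shut fingers; the grasp point (between the pads) lies 19 mm behind it; z points along the fingers, y is the line along which they close (so a half turn about z gives the same grasp; the last joint's range is limited). The gripper opens to 85 mm and grips with 20 to 120 N. Pads are 22 mm wide; open, the fingers measure 114 mm over their backs; the gripper's body (76 mm by 85 mm) begins 54 mm behind the grasp point. The pads swing forward as they close: fully open they stand 13 mm farther back than shut.
Start: joints at [77.349, 4.979, 10.078, 95.1, 0, 90], TCP at [0.12, 0.537, 0.231] pointing down, gripper open.
Joint ranges: [-179.16, 179.16], [-48.56, 103.87], [-65.8, 70.77], [-126.05, 130.52], [-82.76, 87.17], [-180, 180]. Speed limits (degrees/s): [127.2, 127.2, 147.25, 180, 180, 180].

### API

Orientations are given as [roll, pitch, yaw] about the fixed x, y, z axes, in that order (R = Rz(yaw) Ry(pitch) Rx(roll)).
In Python, from workcell import readout, imaging, bot, spotter gives the robot as it stands.
- The arm moves only by the shell command python3 -m jog 'ROWS' [FORCE]. ROWS is JSON, a list of rows, each an object with "rotation": the turn, a rotation vector about the world's x, y, z in degrees, a list of three; "translation": the shift along the world's x, y, z in mm, a list of three; "grip": the finger opening in mm, from 0 to 85.4. In form: [{"rotation": [wx, wy, wz], "translation": [dx, dy, dz], "grip": grip}, ...]. A call has 1 to 20 rows; each row is the pose to reach, as a shift and turn from the pose commanded when the call began; what a row does not reach only later rows make up. A row lasts 1/10 s, in which the tool goes at most 50 mm and 8.59 degrees, less where a joint would pass 70% of its speed; a pose out of reach is approached as far as the arm can. A call with a gripper value outside its range is refused whole. The fingers move at their own pace and stop on an object; FORCE is the grip in N (left out, the last holds). Time passes only in rows, so rows that repeat a pose let the fingers close. It gives the time, the measured TCP pose, the force, the opening and the grip force at its end, in the units of the state.
- readout.get_obs(): the state, without advancing time (a new reading comes with each control period).
- imaging.camera(name): name is "scene" or "top"; returns (picture, depth): 384x512x3 uint8, red, green, blue; 384x512 float32, m along the optical axis (not along the pixel's ray), 0 where there is no reading.
- imaging.camera_info(name): a dict with "vertical_fov" (degrees; the focal length in pixels is half the picture's height over the tangent of half this angle, whatever the lens; pixels are square), "cx", "cy" (the principal point, pixels), "extrinsics" (4x4, takes a point from camera to world coordinates). Camera axes: x right, y down, z forward; pixel columns grow to the right and rows downward; lengths in m; the calibration is good to about 2 mm. A picture is of the moment at which its call begins. camera_info takes no time and is no camera call.
- bot.job_done(): hands the job in; it is judged then, once.
Trained networks look in the newest picture that a camera, given by its name, has taken for a name from the list of things; names that differ only in an ending like _2 or _b are one class to them, and where a whole thing is asked for, a point or a joint stands for the part that bears it (a point fixed in the world has none). Each returns a list of dicts, best first, with "confidence" (0 to 1); they miss things now and then, are a little off and sometimes report something else, mostly with a low value. They report only what shows in the picture. A call takes as long as a camera call.
- spotter.spot_in(camera, target): "box" ([centre column, centre row, width, height] in pixels, round what is visible of it).
- spotter.mark_of(camera, target): "uv" ([column, row] in pixels: a listed point, or the origin of a listed thing).
The state is a dict: "time": time; "q": joint angles; "qd": joint speeds; "joint_efforts": joint torques, N m; "ee_pos": TCP position; "tcp_rot": TCP orientation; "wrist_force": force on the tool from outside, world axes, zero at the start; "torque": the same for the moment, N m; "opening": finger opening in m; "grasp_force": force on a finger pad.
Only numpy, scipy, OpenCV 4.12 (cv2) and the standard library are available. Lean on these libraries where they do the work, as an engineer would, in place of code of your own. Each camera call takes 0.05 s, during which the arm holds its last target. There are 200 camera calls.

### The job

Open the yellow-lidded tub: take the lid by its tab, tip it up until it slants clearly (some 15 degrees) with the opposite edge still resting on the tub, then lift it off and set it down, without dropping it, right way up and flat in the middle of the round green mat. Then lift the brass padlock out of that tub and set it down, without dropping it, standing upright in the red tray. Leave the blue-lidded tub closed and the other things on the bench where they are.

Things in the scene. Friction and masses are not known exactly. Their poses are not given: they have to be found in the camera images.
- tub: grey open tub fixed to the bench, 136 x 104 mm outside, 70 mm high, walls and floor 4 mm thick; origin: centre of its underside, x along the 136 mm side, z up. Starts closed by the yellow lid, whose tab is on the tub's -x side, and holds the brass padlock
- lid: yellow loose lid of the tub, 150 x 118 mm: a 4 mm plate (6 to 10 mm above the origin) with a 6 mm deep, 3 mm thick skirt all round; black tab at its -x edge. Origin: centre of the skirt's lower edge; z up, x along the 150 mm side. 0.08 to 0.17 kg. Rests on the rim, held by nothing: seated, its origin is 64 mm above the tub's, same axes, skirt outside the rim with 4 mm play
- lid_tab (a point): middle of the top face of the yellow lid's upright black finger tab, which stands on the plate: 10 mm thick (along the lid's x), 40 mm wide (y), 30 mm tall; this point is at x = -69, y = 0, z = 40 mm in the lid
- lid_back (a point): middle of the yellow lid's edge farthest from the tab, at the skirt's lower outer edge (x = +75 mm, z = 0 in the lid)
- padlock: brass padlock standing shackle up on the tub's floor, hidden until the lid is off: body 28 mm thick (x) x 50 mm wide (y) x 42 mm high, steel shackle of 8 mm rod in the y-z plane, 40 mm wide, up to 64 mm above the base; origin: centre of its underside, z up; 0.24 to 0.36 kg. Its x is roughly along the tub's x
- mat: round green mat fixed to the bench, 190 mm diameter, 4 mm thick; origin: centre of its underside
- tray: red open tray fixed to the bench, 120 x 120 mm, 18 mm high, walls and floor 4 mm thick; origin: centre of its underside, sides along its x and y
- other_tub: grey tub like the first, fixed, closed by the blue lid: leave alone. Origin as for the tub
- other_lid: blue lid, 150 x 118 mm: a 4 mm plate (6 to 10 mm above the origin) with a 6 mm deep, 3 mm thick skirt all round; black tab at its -x edge. Origin: centre of the skirt's lower edge; z up, x along the 150 mm side. Tab as on the yellow lid. Leave alone
- can: white spray can with a blue band, standing, 52 mm diameter, 150 mm tall; a bystander. Origin: centre of its underside
- jar: amber glass jar with a steel cap, standing, 60 mm diameter, 85 mm tall; a bystander. Origin: centre of its underside
- steel_padlock: grey steel padlock, standing shackle up, same shape as the brass one; a bystander. Origin: centre of its underside
- screwdriver: green-handled screwdriver lying flat, 190 mm long along its x axis, about 30 mm high; a bystander. Origin: centre of its underside
- tape: black ring-shaped roll lying flat, 72 mm diameter, 24 mm high; a bystander. Origin: centre of its underside
- brush: wooden-handled brush lying flat, 150 mm long along its x axis, about 30 mm high; a bystander. Origin: centre of its underside

How it is judged:
By the outcome, as a careful person would: the job done as asked, in the order asked, and still so for the second after the job is handed in, with the robot touching nothing.
It also fails if it takes over 70 s, if anything falls off the work surface, if the arm or the gripper's body presses on something with over 40 N, if the wrist force passes 120 N, or if a joint passes its speed limit or range.

## Working session

There is one attempt and no reset: what is moved stays moved. The work goes in short steps, Python scripts to look and compute and a shell command to move; the robot and the scene stay as the last step left them, time stands still between calls to the robot, and variables do not carry over. Pictures are saved under pics/ and viewed, at most 10 in all, crops included, and the job is handed in when it is done.

```bash
ls; mkdir -p pics
cat > h.py <<'E'
import numpy as np, cv2
from workcell import readout, imaging, bot, spotter
def K(n):
    i=imaging.camera_info(n); f=192/np.tan(np.radians(i["vertical_fov"])/2)
    return f,i["cx"],i["cy"],np.array(i["extrinsics"])
def cloud(n,d):
    f,cx,cy,T=K(n); v,u=np.mgrid[:384,:512]
    P=np.stack([(u-cx)/f*d,(v-cy)/f*d,d],-1)
    W=P@T[:3,:3].T+T[:3,3]; W[d<=0]=np.nan
    return W
def shot(n):
    p,d=imaging.camera(n); return p,cloud(n,d)
def rect(m,W,zlo,zhi):
    q=W[m&(W[...,2]>zlo)&(W[...,2]<zhi)]
    r=cv2.minAreaRect((q[:,:2]*1000).astype(np.float32))
    return r,len(q),np.median(q,0)
E
python3 - <<'E'
from h import *
for n in("top","scene"):
    p,W=shot(n); cv2.imwrite(f"pics/{n}0.png",p[...,::-1]); np.savez(f"{n}0.npz",p=p,W=W)
    print(n,np.round(K(n)[3],3).tolist(),K(n)[:3])
    for t in("tub","lid","lid_tab","mat","tray","other_lid","can","jar","steel_padlock","screwdriver","tape","brush"):
        r=spotter.mark_of(n,t)
        print(t,[(np.round(x["uv"],1).tolist(),round(x["confidence"],2),np.round(W[int(x["uv"][1])%384,int(x["uv"][0])%512],3).tolist()) for x in r[:2]])
print(readout.get_obs())
E
```

```text
pics
top [[0.029, -0.998, 0.059, 0.487], [-1.0, -0.03, -0.008, -0.005], [0.01, -0.058, -0.998, 1.326], [0.0, 0.0, 0.0, 1.0]] (np.float64(458.2308403022093), 256.1651723947146, 186.91126209903572)
tub [([378.0, 219.1], 0.4, [0.483, -0.35, 0.075])]
lid [([382.8, 222.1], 0.79, [0.475, -0.361, 0.077])]
lid_tab [([379.7, 245.7], 0.89, [0.414, -0.344, 0.109])]
mat [([209.2, 181.6], 0.61, [0.578, 0.122, 0.003])]
tray [([290.5, 176.7], 0.62, [0.599, -0.112, 0.005])]
other_lid [([109.3, 205.7], 0.74, [0.499, 0.384, 0.076])]
can [([359.2, 146.6], 0.7, [0.678, -0.289, 0.101]), ([183.6, 253.0], 0.56, [0.369, 0.189, -0.0])]
jar [([148.7, 133.8], 0.77, [0.698, 0.284, 0.088]), ([260.2, 122.4], 0.55, [0.747, -0.02, 0.041])]
steel_padlock [([259.3, 121.5], 0.6, [0.75, -0.017, 0.042]), ([112.2, 204.3], 0.44, [0.502, 0.377, 0.073])]
screwdriver [([254.7, 240.0], 0.7, [0.412, -0.013, 0.014])]
tape [([182.0, 251.5], 0.8, [0.374, 0.193, -0.003])]
brush [([311.2, 248.3], 0.84, [0.395, -0.176, 0.018])]
scene [[-0.31, 0.532, -0.788, 1.341], [0.951, 0.189, -0.247, 0.245], [0.018, -0.825, -0.565, 0.673], [0.0,
[... 809 characters left out ...]
.7], 0.68, [0.405, -0.186, 0.022])]
{'time': 1.3, 'q': array([7.73500743e+01, 4.97831949e+00, 1.00772694e+01, 9.51008958e+01,
       4.47004600e-04, 8.99970860e+01]), 'qd': array([-0.03194088, -0.02899963,  0.03058787, -0.1478582 , -0.04755848,
        0.03481382]), 'joint_efforts': array([ 2.07081750e-03, -5.20096314e+01,  4.64861262e+01,  1.41966717e-03,
        1.07815920e-04, -4.12623407e-06]), 'ee_pos': array([0.12043983, 0.53663016, 0.23128125]), 'tcp_rot': array([-1.79998054e+02, -4.47103566e-04,  1.67352988e+02]), 'wrist_force': array([-0.68166772, -0.17294543, -0.14782319]), 'torque': array([-0.06659632, -0.00097542,  0.00618681]), 'grasp_force': 0.0, 'opening': 0.08539816737166292}
```

View pics/top0.png

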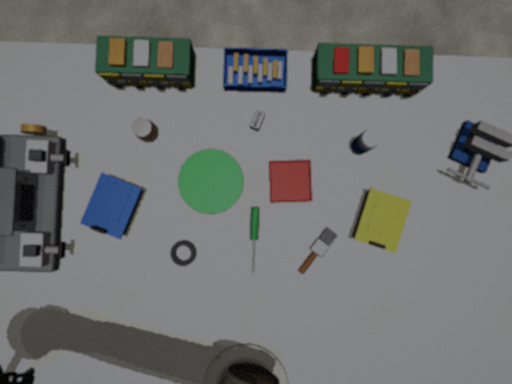

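Run:
```python
from h import *
z=np.load("top0.npz");p=z["p"];W=z["W"];h=cv2.cvtColor(p,cv2.COLOR_RGB2HSV)
H,S,V=h[...,0],h[...,1],h[...,2]
ye=(H>20)&(H<34)&(S>120)&(V>80)
yreg=(W[...,1]<-.24)&(W[...,0]<.58)&(W[...,0]>.36)
print("lid",rect(ye&yreg,W,.05,.09))
print("tab",rect(yreg,W,.098,.13))
print("mat",rect((H>40)&(H<85)&(S>80)&(W[...,0]>.46)&(abs(W[...,1]-.12)<.12),W,-.01,.02))
red=((H<8)|(H>172))&(S>120)
print("tray",rect(red&(W[...,0]>.48)&(abs(W[...,1]+.11)<.1),W,-.01,.04))
q=W[(W[...,2]<.01)&(abs(W[...,0]-.5)<.2)]; print("bench z",np.nanmedian(W[280:300,200:300,2]))
```

```text
lid (((481.2218322753906, -361.6234436035156), (115.86216735839844, 143.35719299316406), 72.92473602294922), 2143, array([ 0.48253343, -0.36166506,  0.07527402]))
tab (((415.79302978515625, -343.25006103515625), (40.45991134643555, 9.400797843933105), 73.12158966064453), 57, array([ 0.41603021, -0.34272785,  0.10466069]))
mat (((663.1619873046875, 107.7901382446289), (184.40089416503906, 355.0501708984375), 83.3657455444336), 3207, array([0.57785274, 0.11778791, 0.00447589]))
tray (((585.1644287109375, -111.923583984375), (115.18389892578125, 115.61111450195312), 3.5900087356567383), 1567, array([ 0.58527577, -0.1127651 ,  0.0047431 ]))
bench z 0.0006318972332148842
```

```bash
python3 - <<'E'
from h import *
z=np.load("top0.npz");p=z["p"];W=z["W"];h=cv2.cvtColor(p,cv2.COLOR_RGB2HSV)
H,S,V=h[...,0],h[...,1],h[...,2]
m=(H>40)&(H<85)&(S>80)&(abs(W[...,0]-.578)<.12)&(abs(W[...,1]-.12)<.11)
q=(W[m][:,:2]*1000).astype(np.float32); print("mat",cv2.minEnclosingCircle(q),q.mean(0),2*np.sqrt(len(q)*(1.32/458)**2/np.pi))
E
python3 -m jog '[{"rotation":[0,0,-45],"translation":[360,-437,0],"grip":60},{"rotation":[0,0,-45],"translation":[360,-437,0],"grip":60},{"rotation":[0,0,-45],"translation":[360,-437,0],"grip":60},{"rotation":[0,0,-45],"translation":[360,-437,0],"grip":60},{"rotation":[0,0,-45],"translation":[360,-437,0],"grip":60},{"rotation":[0,0,-45],"translation":[360,-437,0],"grip":60},{"rotation":[0,0,-45],"translation":[360,-437,0],"grip":60},{"rotation":[0,0,-45],"translation":[360,-437,0],"grip":60},{"rotation":[0,0,-45],"translation":[360,-437,0],"grip":60},{"rotation":[0,0,-45],"translation":[360,-437,0],"grip":60},{"rotation":[0,0,-45],"translation":[360,-437,0],"grip":60},{"rotation":[0,0,-45],"translation":[360,-437,0],"grip":60},{"rotation":[0,0,-45],"translation":[360,-437,0],"grip":60}]'
```

```text
mat ((578.3735961914062, 118.10362243652344), 93.0372085571289) [577.95087  117.778366] 0.18413878427978975
time: 2.6
ee_pos: [0.4813, 0.098, 0.2308]
tcp_rot: [-180.0, -0.0, 122.2]
wrist_force: [-1.1, 0.1, 0.1]
opening: 0.06
grasp_force: 0.0
```

```bash
python3 -m jog '[{"rotation":[0,0,-49.4],"translation":[-64,-443,-60],"grip":40},{"rotation":[0,0,-49.4],"translation":[-64,-443,-60],"grip":40},{"rotation":[0,0,-49.4],"translation":[-64,-443,-60],"grip":40},{"rotation":[0,0,-49.4],"translation":[-64,-443,-60],"grip":40},{"rotation":[0,0,-49.4],"translation":[-64,-443,-60],"grip":40},{"rotation":[0,0,-49.4],"translation":[-64,-443,-60],"grip":40},{"rotation":[0,0,-49.4],"translation":[-64,-443,-60],"grip":40},{"rotation":[0,0,-49.4],"translation":[-64,-443,-60],"grip":40},{"rotation":[0,0,-49.4],"translation":[-64,-443,-60],"grip":40},{"rotation":[0,0,-49.4],"translation":[-64,-443,-60],"grip":40},{"rotation":[0,0,-49.4],"translation":[-64,-443,-60],"grip":40},{"rotation":[0,0,-49.4],"translation":[-64,-443,-60],"grip":40},{"rotation":[0,0,-49.4],"translation":[-64,-443,-60],"grip":40}]'
```

```text
time: 3.9
ee_pos: [0.4172, -0.3418, 0.1719]
tcp_rot: [180.0, 0.0, 73.1]
wrist_force: [0.1, -1.0, 0.1]
opening: 0.0401
grasp_force: 0.0
```

```bash
python3 -m jog '[{"rotation":[0,0,0],"translation":[0,0,-30],"grip":40},{"rotation":[0,0,0],"translation":[0,0,-60],"grip":40},{"rotation":[0,0,0],"translation":[0,0,-80],"grip":40},{"rotation":[0,0,0],"translation":[0,0,-90],"grip":40},{"rotation":[0,0,0],"translation":[0,0,-93],"grip":40},{"rotation":[0,0,0],"translation":[0,0,-93],"grip":20},{"rotation":[0,0,0],"translation":[0,0,-93],"grip":5},{"rotation":[0,0,0],"translation":[0,0,-93],"grip":5},{"rotation":[0,0,0],"translation":[0,0,-93],"grip":5},{"rotation":[0,0,0],"translation":[0,0,-93],"grip":5},{"rotation":[0,0,0],"translation":[0,0,-93],"grip":5},{"rotation":[0,0,0],"translation":[0,0,-93],"grip":5},{"rotation":[0,0,0],"translation":[0,0,-93],"grip":5}]' 80
python3 - <<'E'
from h import *
p,W=shot("top"); h=cv2.cvtColor(p,cv2.COLOR_RGB2HSV); ye=(h[...,0]>20)&(h[...,0]<34)&(h[...,1]>120)
print(rect(ye&(W[...,1]<-.24)&(W[...,0]<.58),W,.05,.09))
# rows for tilt: lid axes ax (lid x), ay
a=np.radians(-17);ax=np.array([np.cos(a),np.sin(a),0]);ay=np.array([-np.sin(a),np.cos(a),0])
for t in (3,6,9,12,15,18):
    T=np.radians(t); x,z=-137,8  # TCP relative to pivot (rim z 70, x +68)
    d=(x*np.cos(T)+z*np.sin(T)-x)*ax+np.array([0,0,-x*np.sin(T)+z*np.cos(T)-z])
    print(t,np.round(ay*t,2),np.round(d,1))
E
```

```text
time: 5.2
ee_pos: [0.4171, -0.3437, 0.0798]
tcp_rot: [179.9, 0.0, 72.9]
wrist_force: [-1.0, 2.0, 6.6]
opening: 0.0081
grasp_force: 79.3
(((482.4109802246094, -364.3416748046875), (118.9703140258789, 145.358154296875), 72.75808715820312), 1740, array([ 0.49808278, -0.35180405,  0.07521541]))
3 [0.88 2.87 0.  ] [ 0.6 -0.2  7.2]
6 [1.75 5.74 0.  ] [ 1.5 -0.5 14.3]
9 [2.63 8.61 0.  ] [ 2.8 -0.9 21.3]
12 [ 3.51 11.48  0.  ] [ 4.5 -1.4 28.3]
15 [ 4.39 14.34  0.  ] [ 6.4 -2.  35.2]
18 [ 5.26 17.21  0.  ] [ 8.8 -2.7 41.9]
```

```bash
python3 -m jog '[{"rotation":[0.44,1.43,0],"translation":[0.3,-0.1,3.5],"grip":5},{"rotation":[0.88,2.87,0],"translation":[0.6,-0.2,7],"grip":5},{"rotation":[1.3,4.3,0],"translation":[1,-0.3,10.5],"grip":5},{"rotation":[1.75,5.74,0],"translation":[1.5,-0.5,14],"grip":5},{"rotation":[2.2,7.17,0],"translation":[2.1,-0.7,17.5],"grip":5},{"rotation":[2.63,8.61,0],"translation":[2.8,-0.9,21],"grip":5},{"rotation":[3.07,10.04,0],"translation":[3.6,-1.1,24.5],"grip":5},{"rotation":[3.51,11.48,0],"translation":[4.5,-1.4,28],"grip":5},{"rotation":[3.95,12.91,0],"translation":[5.4,-1.7,31.3],"grip":5},{"rotation":[4.39,14.34,0],"translation":[6.4,-2,34.7],"grip":5},{"rotation":[4.83,15.78,0],"translation":[7.6,-2.3,38],"grip":5},{"rotation":[5.26,17.21,0],"translation":[8.8,-2.7,41.4],"grip":5},{"rotation":[5.26,17.21,0],"translation":[8.8,-2.7,41.4],"grip":5},{"rotation":[5.26,17.21,0],"translation":[8.8,-2.7,41.4],"grip":5}]'
python3 - <<'E'
from h import *
for n in("top","scene"):
    p,W=shot(n); cv2.imwrite(f"pics/{n}1.png",p[...,::-1])
    h=cv2.cvtColor(p,cv2.COLOR_RGB2HSV); ye=(h[...,0]>20)&(h[...,0]<34)&(h[...,1]>120)&(W[...,1]<-.24)&(W[...,0]<.59)&(W[...,0]>.35)
    q=W[ye]; q=q[q[:,2]>.04]; A=np.c_[q[:,:2],np.ones(len(q))]; c=np.linalg.lstsq(A,q[:,2],rcond=None)[0]
    r=q[:,2]-A@c; k=abs(r)<.006; c=np.linalg.lstsq(A[k],q[k][:,2],rcond=None)[0]
    a=np.radians(-17); print(n,len(q),np.degrees(np.arctan(np.hypot(*c[:2]))),c)
    t=np.array([.4812,-.3616])+68*.001*np.array([np.cos(a),np.sin(a)]); print("plate top z at far rim",c[0]*t[0]+c[1]*t[1]+c[2])
cv2.imwrite("pics/crop1.png",cv2.resize(p[80:260,80:280,::-1],None,fx=3,fy=3))
E
```

```text
time: 6.65
ee_pos: [0.4258, -0.3464, 0.1198]
tcp_rot: [-162.1, 0.0, 73.0]
wrist_force: [2.4, -0.7, 0.9]
opening: 0.0082
grasp_force: 78.8
top 1464 15.433328297258758 [-0.23606242  0.14314391  0.26293523]
plate top z at far rim 0.07938443157740502
scene 1323 17.546547842159992 [-0.30463623  0.08470108  0.27284967]
plate top z at far rim 0.07413673966736045
```

View pics/crop1.png

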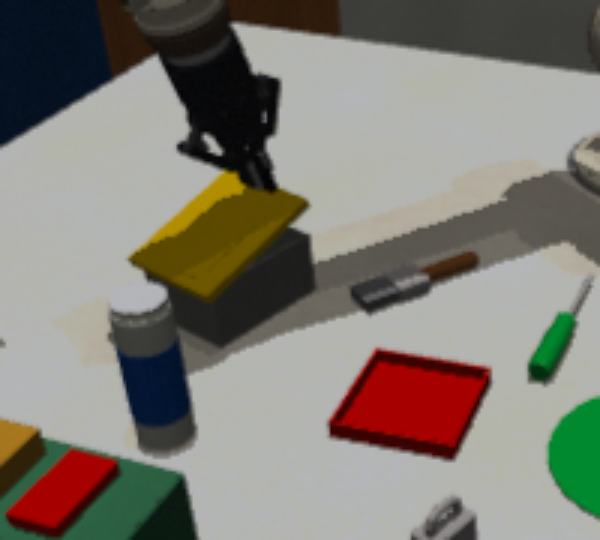

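The crop shows the lid tipped about 17° (tab end at ~(260,180), far edge at ~(170,275) by the tub's rim). I'll press lightly to be sure that the far edge is resting.

```bash
python3 -m jog '[{"rotation":[0,0,0],"translation":[0,0,-1],"grip":5},{"rotation":[0,0,0],"translation":[0,0,-2],"grip":5},{"rotation":[0,0,0],"translation":[0,0,-2],"grip":5},{"rotation":[0,0,0],"translation":[0,0,-2],"grip":5}]'
```

```text
time: 7.15
ee_pos: [0.425, -0.3461, 0.1185]
tcp_rot: [-162.1, 0.0, 72.9]
wrist_force: [-1.2, 0.4, 6.3]
opening: 0.0084
grasp_force: 79.7
```

```bash
python3 -m jog '[{"rotation":[0,0,0],"translation":[0,0,10],"grip":5},{"rotation":[0,0,0],"translation":[0,0,30],"grip":5},{"rotation":[0,0,0],"translation":[0,0,55],"grip":5},{"rotation":[0,0,0],"translation":[0,0,85],"grip":5},{"rotation":[-0.6,-2,0],"translation":[0,0,110],"grip":5},{"rotation":[-1.5,-5,0],"translation":[0,0,130],"grip":5},{"rotation":[-2.4,-8,0],"translation":[0,0,140],"grip":5},{"rotation":[-3.36,-11,0],"translation":[0,0,145],"grip":5},{"rotation":[-4.28,-14,0],"translation":[0,0,145],"grip":5},{"rotation":[-4.9,-16,0],"translation":[0,0,145],"grip":5},{"rotation":[-5.26,-17.21,0],"translation":[0,0,145],"grip":5},{"rotation":[-5.26,-17.21,0],"translation":[0,0,145],"grip":5}]'
python3 - <<'E'
from h import *
for n in("top","scene"):
    p,W=shot(n); cv2.imwrite(f"pics/{n}2.png",p[...,::-1])
    h=cv2.cvtColor(p,cv2.COLOR_RGB2HSV); ye=(h[...,0]>20)&(h[...,0]<34)&(h[...,1]>120)&(W[...,1]<-.24)&(W[...,0]<.6)&(W[...,0]>.35)
    q=W[ye&(W[...,2]>.17)];A=np.c_[q[:,:2],np.ones(len(q))]; c=np.linalg.lstsq(A,q[:,2],rcond=None)[0]
    print(n,len(q),c,np.median(q,0)); print(rect(ye,W,.17,.3)[0])
    if n=="top":
        for t in("padlock",): print(spotter.spot_in(n,t)[:3],spotter.mark_of(n,t)[:3])
E
```

```text
time: 8.35
ee_pos: [0.4246, -0.3459, 0.2636]
tcp_rot: [179.9, 0.0, 72.9]
wrist_force: [0.3, 0.3, -0.4]
opening: 0.0085
grasp_force: 78.4
top 2543 [-0.25887696  0.24568202  0.48758974] [ 0.50261546 -0.35202611  0.2590648 ]
((490.1800537109375, -365.5224304199219), (117.7588882446289, 146.18130493164062), 73.01878356933594)
[{'box': [292.2, 180.4, 47.6, 44.9], 'confidence': 0.71}, {'box': [374.4, 217.8, 16.1, 9.5], 'confidence': 0.58}] [{'uv': [376.4, 215.4], 'confidence': 0.6}]
scene 1038 [-0.0219354   0.00054999  0.26860961] [ 0.50351221 -0.3576492   0.25735211]
((491.4903564453125, -363.34344482421875), (122.04593658447266, 152.10276794433594), 72.64099884033203)
```

```bash
python3 -m jog '[{"rotation":[0,0,0.5],"translation":[3,15,0],"grip":5},{"rotation":[0,0,1.5],"translation":[8,42,0],"grip":5},{"rotation":[0,0,3],"translation":[14,80,0],"grip":5},{"rotation":[0,0,4.5],"translation":[22,122,0],"grip":5},{"rotation":[0,0,6],"translation":[30,165,0],"grip":5},{"rotation":[0,0,7.5],"translation":[38,208,0],"grip":5},{"rotation":[0,0,9],"translation":[46,251,0],"grip":5},{"rotation":[0,0,10.5],"translation":[54,294,0],"grip":5},{"rotation":[0,0,12],"translation":[61,337,-10],"grip":5},{"rotation":[0,0,13.5],"translation":[68,378,-30],"grip":5},{"rotation":[0,0,15],"translation":[75,415,-55],"grip":5},{"rotation":[0,0,16],"translation":[80,442,-85],"grip":5},{"rotation":[0,0,16.6],"translation":[83,457,-120],"grip":5},{"rotation":[0,0,17],"translation":[84,464,-155],"grip":5},{"rotation":[0,0,17],"translation":[84,464,-185],"grip":5},{"rotation":[0,0,17],"translation":[84,464,-200],"grip":5},{"rotation":[0,0,17],"translation":[84,464,-205],"grip":5},{"rotation":[0,0,17],"translation":[84,464,-205],"grip":5}]'
python3 - <<'E'
from h import *
for n in("top","scene"):
    p,W=shot(n); cv2.imwrite(f"pics/{n}3.png",p[...,::-1])
    h=cv2.cvtColor(p,cv2.COLOR_RGB2HSV); ye=(h[...,0]>20)&(h[...,0]<34)&(h[...,1]>120)&(abs(W[...,1]-.12)<.12)&(abs(W[...,0]-.57)<.12)
    q=W[ye&(W[...,2]>.03)];A=np.c_[q[:,:2],np.ones(len(q))]; c=np.linalg.lstsq(A,q[:,2],rcond=None)[0]
    k=abs(q[:,2]-A@c)<.004; c=np.linalg.lstsq(A[k],q[k][:,2],rcond=None)[0]
    print(n,len(q),k.sum(),c, "z centre",c@[.578,.118,1]); print(rect(ye,W,.03,.1)[0])
E
```

```text
time: 10.35
ee_pos: [0.5093, 0.1181, 0.058]
tcp_rot: [-180.0, -0.0, 89.9]
wrist_force: [0.1, -0.1, -0.3]
opening: 0.0086
grasp_force: 78.3
top 1092 118 [-0.45646099 -0.10814246  0.3494271 ] z centre 0.07283183946293703
((577.9207763671875, 115.98375701904297), (145.3394012451172, 115.03450012207031), 0.8368104696273804)
scene 1734 1672 [-0.00338549  0.0024389   0.05526407] z centre 0.053595047220981774
((578.4554443359375, 120.20770263671875), (154.07391357421875, 118.26686096191406), 0.01898173801600933)
```

```bash
python3 -m jog '[{"rotation":[0,0,0],"translation":[0,0,-12],"grip":5},{"rotation":[0,0,0],"translation":[0,0,-24],"grip":5},{"rotation":[0,0,0],"translation":[0,0,-32],"grip":5},{"rotation":[0,0,0],"translation":[0,0,-36],"grip":5},{"rotation":[0,0,0],"translation":[0,0,-37.5],"grip":5},{"rotation":[0,0,0],"translation":[0,0,-38.5],"grip":5},{"rotation":[0,0,0],"translation":[0,0,-38.5],"grip":5}]'
```

```text
time: 11.15
ee_pos: [0.5094, 0.118, 0.0198]
tcp_rot: [180.0, -0.0, 89.9]
wrist_force: [-2.5, -0.5, 3.6]
opening: 0.0085
grasp_force: 79.1
```

```bash
python3 -m jog '[{"rotation":[0,0,0],"translation":[0,0,-0.7],"grip":5},{"rotation":[0,0,0],"translation":[0,0,-0.7],"grip":5},{"rotation":[0,0,0],"translation":[0,0,-0.7],"grip":12},{"rotation":[0,0,0],"translation":[0,0,-0.2],"grip":20},{"rotation":[0,0,0],"translation":[0,0,0],"grip":30},{"rotation":[0,0,0],"translation":[0,0,1],"grip":36},{"rotation":[0,0,0],"translation":[0,0,1],"grip":36}]'; python3 -m jog '[{"rotation":[0,0,0],"translation":[0,0,8],"grip":36},{"rotation":[0,0,0],"translation":[0,0,25],"grip":36},{"rotation":[0,0,0],"translation":[0,0,60],"grip":36},{"rotation":[0,0,0],"translation":[0,0,110],"grip":36},{"rotation":[0,0,0],"translation":[0,-20,160],"grip":36},{"rotation":[0,0,0],"translation":[0,-60,180],"grip":36},{"rotation":[0,0,0],"translation":[0,-110,190],"grip":36},{"rotation":[0,0,0],"translation":[0,-110,190],"grip":36}]'
python3 - <<'E'
from h import *
p,W=shot("top"); cv2.imwrite("pics/top4.png",p[...,::-1]); np.savez("top4.npz",p=p,W=W)
h=cv2.cvtColor(p,cv2.COLOR_RGB2HSV); ye=(h[...,0]>20)&(h[...,0]<34)&(h[...,1]>120)&(abs(W[...,1]-.12)<.12)&(abs(W[...,0]-.57)<.12)
print("lid",rect(ye,W,.005,.03))
print(spotter.spot_in("top","padlock")[:3],spotter.mark_of("top","padlock")[:3])
a=np.radians(-17);R=np.array([[np.cos(a),np.sin(a)],[-np.sin(a),np.cos(a)]])
L=(W[...,:2]-[.4812,-.3616])@R.T; ins=(abs(L[...,0])<.062)&(abs(L[...,1])<.046)
for lo,hi in((.012,.035),(.038,.052),(.058,.08)):
    m=ins&(W[...,2]>lo)&(W[...,2]<hi); q=L[m]*1000
    if len(q)>5: print(lo,len(q),q.mean(0),np.percentile(q,[2,98],axis=0).round(1).tolist(),np.median(W[m],0),cv2.minAreaRect(q.astype(np.float32)))
rim=(abs(L[...,0])<.08)&(abs(L[...,1])<.07)&(W[...,2]>.06); print("rim",rect(rim,W,.064,.08))
cv2.imwrite("pics/crop4.png",cv2.resize(p[170:270,330:430,::-1],None,fx=6,fy=6,interpolation=cv2.INTER_CUBIC))
E
```

```text
time: 11.85
ee_pos: [0.5094, 0.118, 0.0202]
tcp_rot: [180.0, -0.0, 89.9]
wrist_force: [0.1, 0.0, -0.8]
opening: 0.0363
grasp_force: 0.0
time: 12.65
ee_pos: [0.5098, 0.0038, 0.213]
tcp_rot: [179.8, 0.1, 89.7]
wrist_force: [0.1, -0.1, -0.7]
opening: 0.0361
grasp_force: 0.0
lid (((578.642333984375, 118.30921173095703), (112.5456771850586, 144.74038696289062), 89.41165161132812), 967, array([0.60162874, 0.14475279, 0.01491323]))
[{'box': [378.8, 217.4, 22.4, 10.1], 'confidence': 0.49}] [{'uv': [376.0, 218.6], 'confidence': 0.79}, {'uv': [356.0, 144.8], 'confidence': 0.51}]
0.012 29 [ 2.20497484 16.3574855 ] [[-34.7, -31.9], [34.1, 27.4]] [ 0.49013587 -0.33873449  0.02033838] ((-7.1611480712890625, -1.4192543029785156), (109.11510467529297, 61.70429229736328), 13.08634090423584)
0.038 139 [9.12330321 2.98438094] [[-6.2, -22.4], [25.0, 26.9]] [ 0.48809137 -0.36150409  0.04616667] ((9.86773681640625, 1.8228988647460938), (27.817049026489258, 50.865474700927734), 9.876838684082031)
0.058 39 [9.56345765 3.46413907] [[4.8, -15.2], [14.6, 18.9]] [ 0.49115038 -0.35973685  0.06453421] ((9.83487606048584, 1.6961822509765625), (7.732481956481934, 36.865699768066406), 9.392444610595703)
rim (((482.087158203125, -363.1603698730469), (105.38536834716797, 136.8052520751953), 73.6737060546875), 348, array([ 0.48835992, -0.3645469 ,  0.06991754]))
```

View pics/crop4.png

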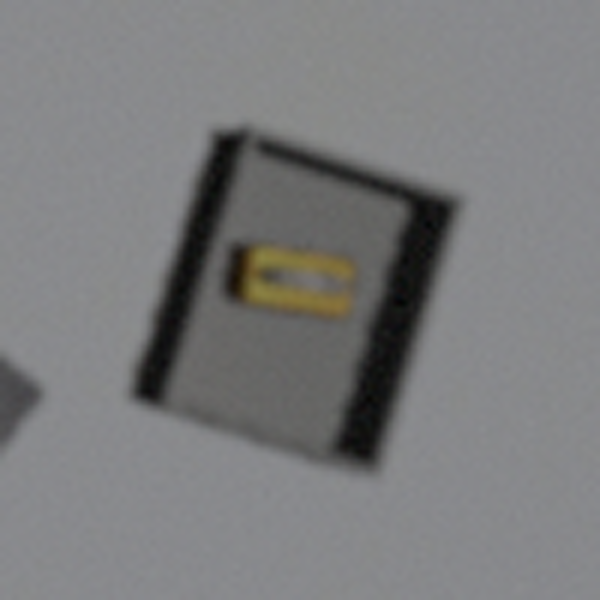

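```bash
python3 -m jog '[{"rotation":[0,0,-1],"translation":[-2,-30,0],"grip":52},{"rotation":[0,0,-2],"translation":[-4,-75,0],"grip":52},{"rotation":[0,0,-3],"translation":[-6,-120,0],"grip":52},{"rotation":[0,0,-4],"translation":[-8,-165,0],"grip":52},{"rotation":[0,0,-5],"translation":[-10,-210,0],"grip":52},{"rotation":[0,0,-6],"translation":[-12,-255,-10],"grip":52},{"rotation":[0,0,-7],"translation":[-14,-300,-30],"grip":52},{"rotation":[0,0,-7],"translation":[-16,-340,-50],"grip":52},{"rotation":[0,0,-7],"translation":[-18,-365,-65],"grip":52},{"rotation":[0,0,-7],"translation":[-18,-371,-70],"grip":52},{"rotation":[0,0,-7],"translation":[-18,-371,-70],"grip":52},{"rotation":[0,0,-7],"translation":[-18,-371,-70],"grip":52}]'; python3 -m jog '[{"rotation":[0,0,0],"translation":[0,0,-20],"grip":52},{"rotation":[0,0,0],"translation":[0,0,-45],"grip":52},{"rotation":[0,0,0],"translation":[0,0,-70],"grip":52},{"rotation":[0,0,0],"translation":[0,0,-90],"grip":52},{"rotation":[0,0,0],"translation":[0,0,-105],"grip":52},{"rotation":[0,0,0],"translation":[0,0,-116],"grip":52},{"rotation":[0,0,0],"translation":[0,0,-122],"grip":52},{"rotation":[0,0,0],"translation":[0,0,-124],"grip":52},{"rotation":[0,0,0],"translation":[0,0,-124],"grip":52}]'
```

```text
time: 14.0
ee_pos: [0.492, -0.3616, 0.1407]
tcp_rot: [180.0, -0.0, 83.0]
wrist_force: [0.9, 0.3, -0.2]
opening: 0.0519
grasp_force: 0.0
time: 14.9
ee_pos: [0.4925, -0.363, 0.0207]
tcp_rot: [179.8, 0.1, 83.0]
wrist_force: [-12.5, 9.5, 25.7]
opening: 0.0523
grasp_force: 6.5
```

```bash
python3 -m jog '[{"rotation":[0,0,0],"translation":[0,0,10],"grip":52},{"rotation":[0,0,0],"translation":[0,0,25],"grip":52},{"rotation":[0,0,0],"translation":[0,0,45],"grip":52},{"rotation":[0,0,0],"translation":[0,0,45],"grip":52}]'
python3 - <<'E'
from h import *
for n in("scene","top"):
    p,W=shot(n); cv2.imwrite(f"pics/{n}5.png",p[...,::-1])
    if n=="scene": c1=cv2.resize(p[90:240,90:240,::-1],(400,400),interpolation=cv2.INTER_CUBIC)
    else: c2=cv2.resize(p[170:270,330:430,::-1],(400,400),interpolation=cv2.INTER_CUBIC)
cv2.imwrite("pics/c5.png",np.hstack([c1,c2]))
E
```

```text
time: 15.3
ee_pos: [0.4928, -0.364, 0.065]
tcp_rot: [179.7, 0.1, 83.0]
wrist_force: [0.5, 0.2, 0.5]
opening: 0.0519
grasp_force: 0.0
```

View pics/c5.png

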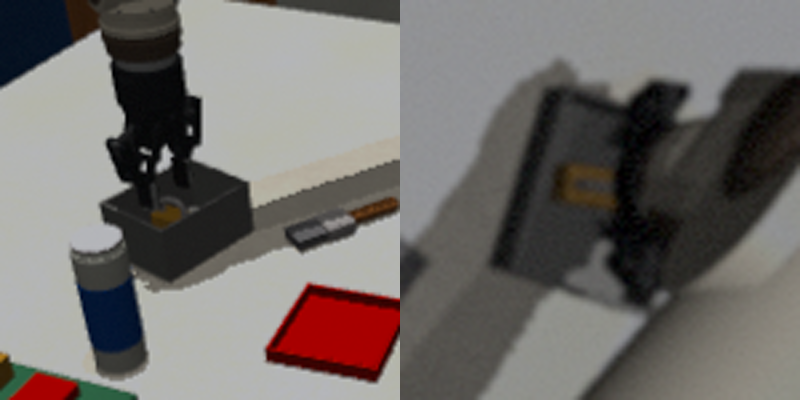

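The left half shows the gripper's outer knuckle at ~(115,150) above the tub's far rim: that is what touched. A narrower opening draws it in, so I'll go down with 38 mm and not as deep.

```bash
python3 -m jog '[{"rotation":[0,0,0],"translation":[0,0,0],"grip":38},{"rotation":[0,0,0],"translation":[0,0,0],"grip":38},{"rotation":[0,0,0],"translation":[0,0,0],"grip":38},{"rotation":[0,0,0],"translation":[0,0,-10],"grip":38},{"rotation":[0,0,0],"translation":[0,0,-20],"grip":38},{"rotation":[0,0,0],"translation":[0,0,-26],"grip":38},{"rotation":[0,0,0],"translation":[0,0,-30],"grip":38},{"rotation":[0,0,0],"translation":[0,0,-30],"grip":38},{"rotation":[0,0,0],"translation":[0,0,-30],"grip":38}]'
```

```text
time: 16.3
ee_pos: [0.4913, -0.3631, 0.0313]
tcp_rot: [180.0, 0.0, 82.9]
wrist_force: [-0.1, 0.4, 0.3]
opening: 0.0379
grasp_force: 0.0
```

```bash
python3 -m jog '[{"rotation":[0,0,0],"translation":[0,0,-3],"grip":38},{"rotation":[0,0,0],"translation":[0,0,-6],"grip":38},{"rotation":[0,0,0],"translation":[0,0,-8],"grip":38},{"rotation":[0,0,0],"translation":[0,0,-8],"grip":38}]'
```

```text
time: 16.7
ee_pos: [0.4911, -0.3629, 0.0228]
tcp_rot: [-180.0, -0.0, 82.9]
wrist_force: [-0.1, -0.4, -0.6]
opening: 0.0383
grasp_force: 0.0
```

```bash
python3 -m jog '[{"rotation":[0,0,0],"translation":[0,0,-2],"grip":38},{"rotation":[0,0,0],"translation":[0,0,-3],"grip":38},{"rotation":[0,0,0],"translation":[0,0,-3],"grip":32},{"rotation":[0,0,0],"translation":[0,0,-3],"grip":26},{"rotation":[0,0,0],"translation":[0,0,-3],"grip":20},{"rotation":[0,0,0],"translation":[0,0,-3],"grip":20},{"rotation":[0,0,0],"translation":[0,0,-3],"grip":20},{"rotation":[0,0,0],"translation":[0,0,-3],"grip":20},{"rotation":[0,0,0],"translation":[0,0,-3],"grip":20}]' 80
```

```text
time: 17.6
ee_pos: [0.4913, -0.3632, 0.0204]
tcp_rot: [180.0, 0.0, 82.9]
wrist_force: [-1.0, 0.6, 3.1]
opening: 0.0267
grasp_force: 79.2
```

```bash
python3 -m jog '[{"rotation":[0,0,0],"translation":[0,0,6],"grip":20},{"rotation":[0,0,0],"translation":[0,0,20],"grip":20},{"rotation":[0,0,0],"translation":[0,0,45],"grip":20},{"rotation":[0,0,0],"translation":[0,0,75],"grip":20},{"rotation":[0,0,0],"translation":[0,0,105],"grip":20},{"rotation":[0,0,0],"translation":[4,11,125],"grip":20},{"rotation":[0,0,1],"translation":[14,38,130],"grip":20},{"rotation":[0,0,3],"translation":[28,75,130],"grip":20},{"rotation":[0,0,5],"translation":[43,115,130],"grip":20},{"rotation":[0,0,7],"translation":[58,155,130],"grip":20},{"rotation":[0,0,9],"translation":[73,195,120],"grip":20},{"rotation":[0,0,10],"translation":[85,227,100],"grip":20},{"rotation":[0,0,10],"translation":[92,246,80],"grip":20},{"rotation":[0,0,10],"translation":[94,251,60],"grip":20},{"rotation":[0,0,10],"translation":[94,251,50],"grip":20},{"rotation":[0,0,10],"translation":[94,251,50],"grip":20}]'
python3 - <<'E'
from h import *
for n in("scene","top"):
    p,W=shot(n)
    if n=="scene": c1=cv2.resize(p[110:260,150:300,::-1],(400,400),interpolation=cv2.INTER_CUBIC)
    else: c2=cv2.resize(p[130:230,240:340,::-1],(400,400),interpolation=cv2.INTER_CUBIC)
    print(spotter.mark_of(n,"padlock")[:2])
cv2.imwrite("pics/c6.png",np.hstack([c1,c2]))
E
```

```text
time: 19.2
ee_pos: [0.5844, -0.112, 0.0692]
tcp_rot: [-179.9, -0.0, 93.0]
wrist_force: [-1.0, -0.3, -3.1]
opening: 0.0269
grasp_force: 79.1
[{'uv': [217.8, 204.0], 'confidence': 0.56}]
[]
```

View pics/c6.png

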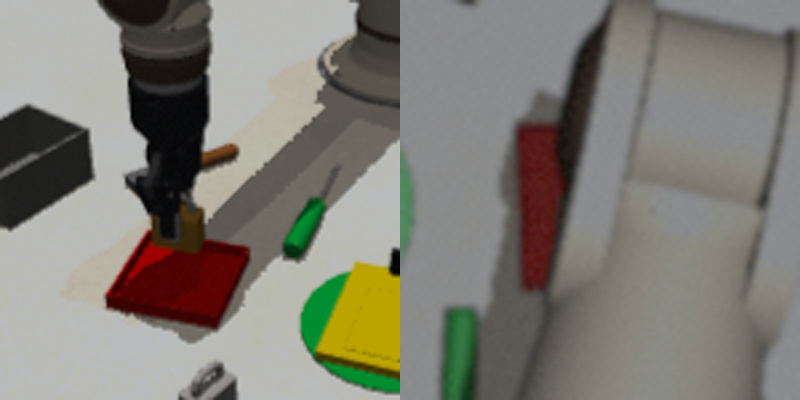

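The padlock hangs upright in the gripper at ~(178,225) of the left crop, over the tray; the lid lies flat on the mat. Lowering.

```bash
python3 -m jog '[{"rotation":[0,0,0],"translation":[0,0,-15],"grip":20},{"rotation":[0,0,0],"translation":[0,0,-30],"grip":20},{"rotation":[0,0,0],"translation":[0,0,-40],"grip":20},{"rotation":[0,0,0],"translation":[0,0,-45],"grip":20},{"rotation":[0,0,0],"translation":[0,0,-47.5],"grip":20},{"rotation":[0,0,0],"translation":[0,0,-49],"grip":20},{"rotation":[0,0,0],"translation":[0,0,-49.5],"grip":20},{"rotation":[0,0,0],"translation":[0,0,-49.5],"grip":20}]'
```

```text
time: 20.2
ee_pos: [0.5855, -0.1121, 0.0211]
tcp_rot: [180.0, 0.0, 92.9]
wrist_force: [0.3, 0.8, -3.4]
opening: 0.0268
grasp_force: 79.1
```

```bash
python3 -m jog '[{"rotation":[0,0,0],"translation":[0,0,-0.5],"grip":20},{"rotation":[0,0,0],"translation":[0,0,-1],"grip":20},{"rotation":[0,0,0],"translation":[0,0,-1],"grip":20}]'; python3 -m jog '[{"rotation":[0,0,0],"translation":[0,0,-0.5],"grip":20},{"rotation":[0,0,0],"translation":[0,0,-1],"grip":20},{"rotation":[0,0,0],"translation":[0,0,-1],"grip":20}]'
```

```text
time: 20.5
ee_pos: [0.5855, -0.1121, 0.0204]
tcp_rot: [180.0, 0.0, 92.9]
wrist_force: [-0.8, 1.3, 2.8]
opening: 0.0264
grasp_force: 79.8
time: 20.8
ee_pos: [0.5855, -0.1121, 0.0203]
tcp_rot: [179.9, 0.0, 93.0]
wrist_force: [-5.6, 0.5, 10.1]
opening: 0.0267
grasp_force: 80.9
```

Contact. Release, retreat and check everything.

```bash
python3 -m jog '[{"rotation":[0,0,0],"translation":[0,0,0.8],"grip":20},{"rotation":[0,0,0],"translation":[0,0,0.8],"grip":28},{"rotation":[0,0,0],"translation":[0,0,0.8],"grip":34},{"rotation":[0,0,0],"translation":[0,0,0.8],"grip":42},{"rotation":[0,0,0],"translation":[0,0,0.8],"grip":48},{"rotation":[0,0,0],"translation":[0,0,0.8],"grip":48},{"rotation":[0,0,0],"translation":[0,0,10],"grip":48},{"rotation":[0,0,0],"translation":[0,0,30],"grip":48},{"rotation":[0,0,0],"translation":[0,0,60],"grip":48},{"rotation":[0,0,0],"translation":[0,0,100],"grip":48},{"rotation":[0,0,0],"translation":[0,0,140],"grip":48},{"rotation":[0,0,0],"translation":[-30,0,180],"grip":48},{"rotation":[0,0,0],"translation":[-80,0,200],"grip":48},{"rotation":[0,0,0],"translation":[-130,0,210],"grip":48},{"rotation":[0,0,0],"translation":[-180,0,210],"grip":48},{"rotation":[0,0,0],"translation":[-220,0,210],"grip":48},{"rotation":[0,0,0],"translation":[-220,0,210],"grip":48},{"rotation":[0,0,0],"translation":[-220,0,210],"grip":48}]'
python3 - <<'E'
from h import *
p,W=shot("scene"); cv2.imwrite("pics/c7.png",p[...,::-1])
h=cv2.cvtColor(p,cv2.COLOR_RGB2HSV); ye=(h[...,0]>20)&(h[...,0]<34)&(h[...,1]>120)&(abs(W[...,1]-.12)<.12)&(abs(W[...,0]-.57)<.12)
q=W[ye&(W[...,2]<.03)];c=np.linalg.lstsq(np.c_[q[:,:2],np.ones(len(q))],q[:,2],rcond=None)[0];print(c,c@[.578,.118,1])
t=(abs(W[...,0]-.585)<.05)&(abs(W[...,1]+.112)<.05)&(W[...,2]>.03);q=W[t];print(q.min(0),q.max(0))
z=np.load("scene0.npz"); d=np.abs(p.astype(int)-z["p"]).max(-1)
p2,W2=shot("top"); cv2.imwrite("pics/top7.png",p2[...,::-1]); W0=np.load("top0.npz")["W"]
print(readout.get_obs()["ee_pos"])
for t in("can","jar","steel_padlock","screwdriver","tape","brush","other_lid"):
    print(t,[np.round(x["uv"],1).tolist() for x in spotter.mark_of("top",t)[:1]])
E
```

```text
time: 22.6
ee_pos: [0.3651, -0.1122, 0.23]
tcp_rot: [179.8, 0.1, 92.9]
wrist_force: [-0.6, 0.4, 1.0]
opening: 0.048
grasp_force: 0.0
[-0.00693246  0.00172279  0.01839594] 0.01459226269289191
[ 0.57055733 -0.13147408  0.03005899] [ 0.6012969  -0.08222726  0.06900732]
[ 0.36596686 -0.11213544  0.22902546]
can [[357.2, 144.1]]
jar [[148.7, 133.2]]
steel_padlock []
screwdriver [[256.0, 241.9]]
tape [[211.3, 155.1]]
brush [[310.1, 250.1]]
other_lid [[111.2, 205.2]]
```

View pics/c7.png

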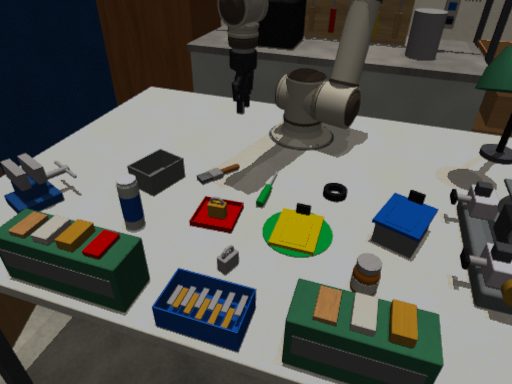

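The picture shows the lid flat on the mat at (298,231), the padlock upright in the tray at (217,209), the open tub at (157,171), and everything else where it was.

```bash
python3 -c "
from workcell import bot; print(bot.job_done())"
```

```text
the job is handed in; nothing more can be done
None
```

The job is handed in at about 23 s: the yellow lid was tipped to about 17° with its far edge on the tub, then set flat in the middle of the mat, and the brass padlock stands upright in the red tray. On the first reach for the padlock the gripper touched the tub's rim (wrist force about 30 N), so I backed off and went in with a narrower opening; in the last picture the blue-lidded tub is still closed and nothing else looks moved.

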